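Lay out the stripped gear pump

TASK

A stripped-down gear pump is stacked on the bench. Take the stack apart from the top down, one part at a time, and set each part in the middle of its own place: the gear in the round steel dish, the hexagonal cap in the square tray, and when both are there, the cover plate across the two bearers of the wooden rack, then last the pump body in the long tray. Lay the cover plate and the pump body lengthwise, square with their places, never tip any part over, and leave everything flat and at rest.

Things in the scene. Friction and masses are not known exactly. Their poses are not given: they have to be found in the camera images.
- gear_c (a point): Steel spur gear, loose, lying flat on the cover plate at one end of it (either end) at the start. A toothed disc 50 mm across and 24 mm thick with a smaller round hub, 26 mm across, standing 8 mm above it and a dark bore. The point is the centre of the toothed disc, 12 mm above its underside; z is up. About 0.25 kg.
- hexcap_c (a point): Steel hexagonal cap, loose, standing on the cover plate at the other end from the gear at the start. A hexagonal prism 36 mm across flats and 28 mm high, with a low dark round boss (2 mm) on top. The point is its centre, 14 mm above its underside; z is up and its y axis is normal to a pair of flats. About 0.2 kg.
- cover_c (a point): Pump cover plate, loose: a matt grey cast-iron rectangular plate 116 mm long (x) by 62 mm wide (y) by 20 mm thick (z, up) with four black bolt holes at its corners. At the start it lies on the pump body, lengthwise along it, with the gear and the cap on top, about 30 mm either side of its middle. The point is its centre, 10 mm above its underside. About 0.4 kg.
- pump_body_c (a point): Pump body, loose, at the bottom of the stack: an aluminium block 170 mm long (x) by 50 mm wide (y) by 40 mm high (z, up), its two ends sticking out under the cover plate, each with a low round port (dark hole) on top, 6 mm high and 24 mm across, 73 mm from the middle. The point is the centre of the block, 20 mm above its underside. About 0.7 kg.
- dish: Fixed round steel parts dish, 116 mm across at the rim, flat floor about 94 mm across and 4 mm above the bench, sloping rim 13 mm high. Place for the gear. Origin at the centre of its underside, on the bench; z up.
- square_tray: Fixed square white plastic tray, 100 by 100 mm outside, walls 4 mm thick and 14 mm high, floor 4 mm above the bench. Place for the hexagonal cap. Origin at the centre of its underside, on the bench; x and y along its sides, z up.
- rack: Fixed wooden rack: a plywood board 150 mm (x) by 90 mm (y), 8 mm thick, with two bearers, each 18 mm (x) by 90 mm (y), 14 mm high, across it 42 mm either side of the middle. The bearers' tops are 22 mm above the bench. Place for the cover plate, with its length along the rack's x. Origin at the centre of its underside, on the bench; z up.
- long_tray: Fixed long bare aluminium tray, 210 mm (x) by 100 mm (y) outside, walls 4 mm thick and 14 mm high, floor 4 mm above the bench. Place for the pump body, with its length along the tray's x. Origin at the centre of its underside, on the bench; z up.
There are look-alikes about, which are no part of the job. What is shaped like the part that bears hexcap_c but pink or turquoise is not meant. Of the things that look like the part that bears cover_c, the smaller one is meant.

How it is judged:
On the way, in this order (a step that is already met when the one before it is completed fails the run):
1. the gear is in the dish and the hexagonal cap in the square tray (horizontal distance between gear_c and dish below 0.015 m and z of gear_c in the frame of dish between 0.011 and 0.02 m and angle between each of gear_c, hexcap_c's own z axis and vertical below 0.1 rad and horizontal distance between hexcap_c and square_tray below 0.015 m and z of hexcap_c in the frame of square_tray between 0.013 and 0.022 m), for 0.2 s.
2. the cover plate lies on the rack (horizontal distance between cover_c and rack below 0.015 m and z of cover_c in the frame of rack between 0.027 and 0.036 m and angle between cover_c's own z axis and vertical below 0.1 rad and angle between the x axis of cover_c and the x axis of rack, either way round below 0.2 rad), for 0.2 s.
3. the pump body lies in the long tray (horizontal distance between pump_body_c and long_tray below 0.015 m and z of pump_body_c in the frame of long_tray between 0.019 and 0.028 m and angle between pump_body_c's own z axis and vertical below 0.1 rad and angle between the x axis of pump_body_c and the x axis of long_tray, either way round below 0.2 rad), for 0.2 s.
At the end, for the whole second after the job is handed in: Gear in the dish, hexagonal cap in the square tray, cover plate on the rack's bearers and pump body in the long tray, each within 15 mm of the middle of its place, right way up and flat (within 0.1 rad) on its support, cover plate and body within 0.2 rad of the length of their places, all at rest (all of step 1 and all of step 2 and all of step 3 and linear speed of each of gear, hexcap, cover, pump_body below 0.02 m/s); the robot touches nothing.
It fails at once if a part is tipped over (angle between any of gear_c, hexcap_c, cover_c, pump_body_c's own z axis and vertical above 0.7 rad).
It also fails if it takes over 120 s, if anything falls off the work surface, if the arm or the gripper's body presses on something with over 40 N, if the wrist force passes 120 N, or if a joint passes its speed limit or range.

ROBOT

A 6-joint arm with a two-finger parallel gripper is mounted at the origin on the work surface. World frame = base frame: x ahead of the robot, y to its left, z up, the work surface at z = 0. Lengths are in m, angles in rad, forces in N, time in s.
With the tool pointing down it reaches from about 0.4 to 0.825 m from the base axis. Payload 7 kg.
Tool frame: the origin (TCP) lies at the very end of the fingers, on their centre line; the grasp point (between the pads) lies 19 mm behind it; z points along the fingers, y is the line along which they close (so a half turn about z gives the same grasp; the last joint's range is limited). The gripper opens to 88 mm and grips with 3 to 60 N. Pads are 19 mm wide; open, the fingers measure 130 mm over their backs; the gripper's body (78 mm by 193 mm) begins 47 mm behind the grasp point.
Start: joints at [-0.975, 0.359, 0.012, 0, -1.224, -0.288], TCP at [0.204, -0.643, 0.227] pointing down, gripper open.
Joint ranges: [-3.07, 3.07], [-1.43, 2.12], [-1.02, 1.25], [-3.03, 1.67], [-3.05, -0], [-3.03, 3.03]. Speed limits (rad/s): [2.39, 2.39, 3.01, 3.14, 3.14, 3.14].

INTERFACE

Orientations are given as a 3x3 rotation matrix whose columns are the frame's x, y, z axes.
In Python, from workcell import sense, read_camera, camera_info, close_job, regions_of gives the robot as it stands.
- The arm moves only by the tool send_rows, never from a script. Its argument "targets" is a list of rows, each an object with "delta_rot": the turn, a rotation vector about the tool's x, y, z in units of 180 degrees (1.0 is 180 degrees), a list of three; "travel": the shift along the tool's x, y, z in units of 100 mm (1.0 is 100 mm), a list of three; "fingers": the closure, from 0 (fully open) to 1 (shut). A call has 1 to 10 rows; each row shifts and turns the commanded pose from where the row before left it, along the tool's axes as they then stand; what a row does not reach is not made up. A row lasts 1/8 s, in which the tool goes at most 62.5 mm and 10.7 degrees, less where a joint would pass 70% of its speed; a pose out of reach is approached as far as the arm can. A call with a number of a shift or a turn outside -1 to 1 is refused whole. A call with a gripper value outside its range is refused whole. The fingers move at their own pace and stop on an object; "newtons" is the grip in N (left out, the last holds). Time passes only in rows, so rows that do not move let the fingers close. It gives the time, the measured TCP pose, the force, the opening and the grip force at its end, in the units of the state.
- sense(): the state, without advancing time (a new reading comes with each control period).
- read_camera(name): name is "side" or "top"; returns the picture (420x560x3 uint8, red, green, blue); there is no depth.
- camera_info(name): a dict with "intrinsics" (3x3 intrinsics, pixels), "rvec" (rotation vector, rad) and "tvec" (3), from world to camera coordinates, as OpenCV has them. Camera axes: x right, y down, z forward; pixel columns grow to the right and rows downward; lengths in m; the calibration is good to about 2 mm. A picture is of the moment at which its call begins. camera_info takes no time and is no camera call.
- close_job(): hands the job in; it is judged then, once.
Trained networks look in the newest picture that a camera, given by its name, has taken for a name from the list of things; names that differ only in an ending like _2 or _b are one class to them, and where a whole thing is asked for, a point or a joint stands for the part that bears it (a point fixed in the world has none). Each returns a list of dicts, best first, with "confidence" (0 to 1); they miss things now and then, are a little off and sometimes report something else, mostly with a low value. They report only what shows in the picture. A call takes as long as a camera call. They do not tell look-alikes from the thing itself.
- regions_of(camera, query): "region" (420x560 bool, what is visible of it) and "bbox" ([centre column, centre row, width, height] in pixels, round what is visible of it).
The state is a dict: "t": time; "joint_pos": joint angles; "qd": joint speeds; "joint_efforts": joint torques, N m; "position": TCP position; "eef_rot": TCP orientation; "contact_force": force on the tool from outside, world axes, zero at the start; "ft_torque": the same for the moment, N m; "grip_width": opening from 0.0 (shut) to 1.0 (fully open); "gripper_force": force on a finger pad.
Only numpy, scipy, OpenCV 4.12 (cv2) and the standard library are available. Lean on these libraries where they do the work, as an engineer would, in place of code of your own. Each camera call takes 0.05 s, during which the arm holds its last target. There are 200 camera calls.

## Working session

There is one attempt and no reset: what is moved stays moved. The work goes in short steps, Python scripts to look and compute and a tool call to move; the robot and the scene stay as the last step left them, time stands still between calls to the robot, and variables do not carry over. Pictures are saved under pics/ and viewed, at most 14 in all, crops included, and the job is handed in when it is done.

Besides the shell and the picture viewer there is one more tool, called by a JSON object that holds its "name" and its "arguments", one argument or row to a line. send_rows: Moves the arm, as the interface text tells. Its arguments: {"type":"object","properties":{"targets":{"type":"array"},"newtons":{"type":"number"}},"required":["targets"]}

```bash
mkdir -p pics
cat > h.py <<'E'
import numpy as np, cv2
from workcell import *
def cam(n):
    c=camera_info(n); return np.array(c["intrinsics"],float),np.array(c["rvec"],float),np.array(c["tvec"],float)
def p2w(n,uv,z):
    K,r,t=cam(n); R=cv2.Rodrigues(r)[0]; C=-R.T@t
    uv=np.atleast_2d(uv).astype(float)
    d=(R.T@np.linalg.inv(K)@np.c_[uv,np.ones(len(uv))].T).T
    return C+d*((z-C[2])/d[:,2])[:,None]
def w2p(n,P):
    K,r,t=cam(n); return cv2.projectPoints(np.atleast_2d(P).astype(float),r,t,K,None)[0][:,0]
def save(n,f,crop=None,s=1):
    im=read_camera(n)
    if crop: im=im[crop[1]:crop[3],crop[0]:crop[2]]
    im=cv2.resize(im,None,fx=s,fy=s,interpolation=cv2.INTER_CUBIC); cv2.imwrite(f,im[:,:,::-1])
E
python3 - <<'E'
from h import *
save("top","pics/t0.png"); save("side","pics/s0.png")
for n in("top","side"):
    K,r,t=cam(n);R=cv2.Rodrigues(r)[0];print(n,(-R.T@t).round(3),R[2].round(2),K[0,0])
    for q in["gear_c","hexcap_c","cover_c","pump_body_c","dish","square_tray","rack","long_tray"]:
        for d in regions_of(n,q):
            ys,xs=np.nonzero(d["region"]);print(n,q,round(d["confidence"],2),np.round(d["bbox"]),p2w(n,[xs.mean(),ys.mean()],0.01).round(3))
s=sense();print(s["t"],s["position"],s["eef_rot"],s["contact_force"],s["grip_width"])
E
```

```text
top [ 0.374 -0.061  1.193] [ 0.08  0.01 -1.  ] 419.9545185864821
top gear_c 0.88 [372. 170.  18.  21.] [[ 0.603 -0.324  0.01 ]]
top hexcap_c 0.76 [394. 166.  18.  13.] [[ 0.608 -0.384  0.01 ]]
top hexcap_c 0.53 [395. 138.  14.  12.] [[ 0.691 -0.384  0.01 ]]
top cover_c 0.75 [376. 305.  61.  58.] [[ 0.214 -0.327  0.01 ]]
top cover_c 0.7 [384. 169.  42.  22.] [[ 0.595 -0.348  0.01 ]]
top pump_body_c 0.7 [381. 169.  67.  21.] [[ 0.596 -0.317  0.01 ]]
top dish 0.73 [154. 165.  42.  36.] [[0.59  0.308 0.01 ]]
top square_tray 0.85 [256. 193.  37.  34.] [[0.514 0.011 0.01 ]]
top square_tray 0.46 [152. 167.  40.  39.] [[0.59  0.309 0.01 ]]
top rack 0.56 [156. 237.  59.  39.] [[0.395 0.295 0.01 ]]
top long_tray 0.69 [358. 239.  77.  45.] [[ 0.401 -0.282  0.01 ]]
side [ 0.39  -0.815  0.527] [ 0.08  0.85 -0.51] 381.3998684058658
side gear_c 0.87 [359. 282.  31.  26.] [[ 0.616 -0.238  0.01 ]]
side hexcap_c 0.88 [340. 377.  26.  32.] [[ 0.523 -0.45   0.01 ]]
side hexcap_c 0.86 [373. 305.  29.  32.] [[ 0.624 -0.305  0.01 ]]
side hexcap_c 0.66 [427. 333.  31.  29.] [[ 0.691 -0.381  0.01 ]]
side cover_c 0.79 [147. 332. 102.  79.] [[ 0.208 -0.328  0.01 ]]
side cover_c 0.66 [366. 305.  57.  55.] [[ 0.6   -0.324  0.01 ]]
side pump_body_c 0.87 [368. 320.  59.  85.] [[ 0.595 -0.382  0.01 ]]
side dish 0.6 [303. 172.  35.  17.] [[0.59  0.304 0.01 ]]
side square_tray 0.61 [292. 220.  45.  26.] [[0.512 0.005 0.01 ]]
side square_tray 0.4 [245. 177.  32.  25.] [[0.393 0.283 0.01 ]]
side rack 0.87 [245. 175.  29.  25.] [[0.395 0.282 0.01 ]]
side long_tray 0.76 [257. 313.  73.  96.] [[ 0.403 -0.303  0.01 ]]
0.9 [ 0.20448494 -0.6432607   0.22659264] [[-9.52997330e-01 -3.02978693e-01  2.62477677e-05]
 [-3.02978694e-01  9.52997329e-01 -4.87654023e-05]
 [-1.02391747e-05 -5.44258126e-05 -9.99999998e-01]] [ 0.76278035  0.52902876 -0.04181991] 0.9949903219207367
```

View pics/t0.png

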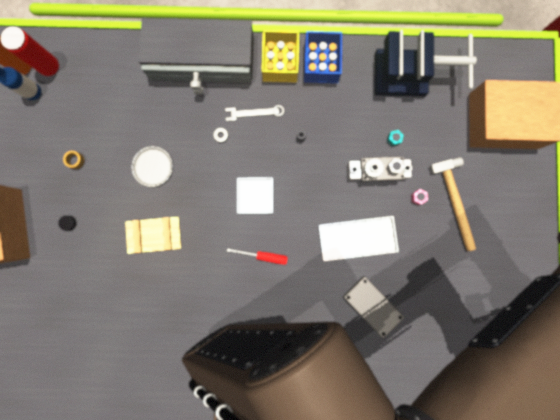

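View pics/s0.png

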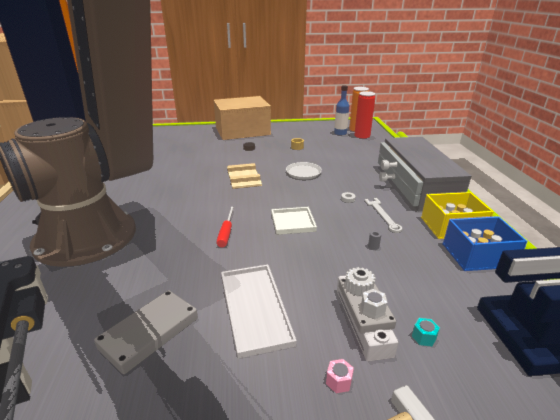

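Run:
```python
from h import *
a=read_camera("top");b=read_camera("side")
f=lambda im,c:cv2.resize(im[c[1]:c[3],c[0]:c[2]],(400,300),interpolation=cv2.INTER_CUBIC)
g=lambda im,x,y,w=100:f(im,(x,y,x+w,y+w*3//4))
m=np.vstack([np.hstack([g(a,335,130),g(b,315,255,120)]),np.hstack([g(a,105,140,160),g(a,310,190,120)])])
cv2.imwrite("pics/m0.png",m[:,:,::-1])
```

```text
(no output)
```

View pics/m0.png

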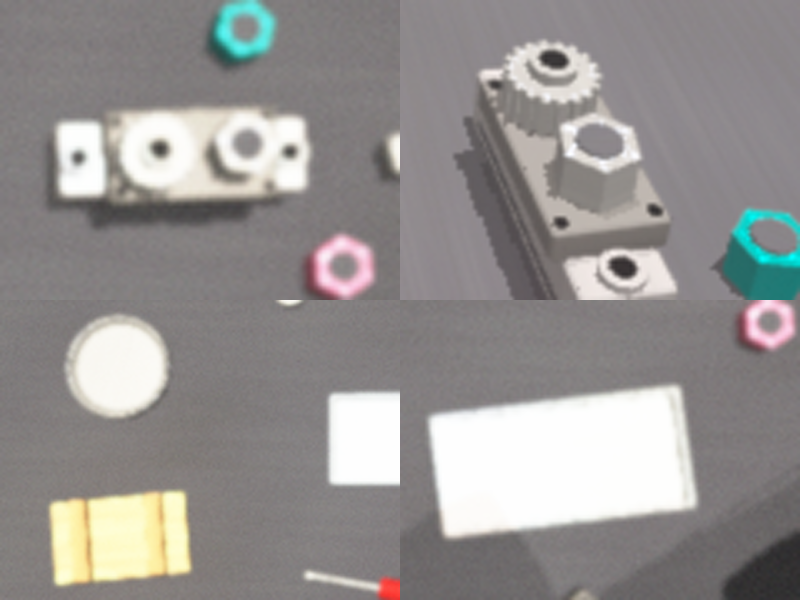

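Top view: the stack is at (380,168), with the gear at (375,167) and the steel cap at (397,165). The cap look-alikes are turquoise (396,137) and pink (420,196). The larger cover plate at (373,305) is also a look-alike. The close crop shows the steel cap and the smaller plate are the ones in the stack. Next I'll measure the poses.

Run:
```python
from h import *
T={"portL":((354.5,169.2),.046),"portR":((407.5,167.5),.046),"gear":((375,167.2),.092),"hex":((396.7,165.5),.090)}
for k,(p,z) in T.items(): print(k,p2w("top",p,z).round(4))
S={"portR":((381.9,335.1),.046),"gear":((360.9,273),.092),"hex":((375,297),.090)}
for k,(p,z) in S.items(): print("side",k,p2w("side",p,z).round(4))
for q,z in[("dish",.013),("square_tray",.014),("rack",.018),("long_tray",.014)]:
  for n in("top","side"):
    for d in regions_of(n,q)[:1]:
        m=d["region"].astype(np.uint8);c=max(cv2.findContours(m,0,cv2.CHAIN_APPROX_NONE)[0],key=cv2.contourArea)[:,0]
        w=p2w(n,c,z)[:,:2]; r=cv2.minAreaRect((w*1000).astype(np.float32)); print(q,n,np.round(r[0],1),np.round(r[1]),round(r[2],1),d["bbox"])
m=cv2.cvtColor(read_camera("top"),cv2.COLOR_RGB2HSV)
for q,b,z in[("dish",(125,140,50,50),.013),("square_tray",(230,170,52,50),.014),("long_tray",(310,210,95,58),.014),("rack",(118,210,70,50),.018)]:
    x,y,w,h=b; s=m[y:y+h,x:x+w]; k=((s[...,2]>150)).astype(np.uint8)
    c=max(cv2.findContours(k,0,cv2.CHAIN_APPROX_NONE)[0],key=cv2.contourArea)[:,0]+[x,y]
    W=p2w("top",c,z)[:,:2]*1000; r=cv2.minAreaRect(W.astype(np.float32)); print("thr",q,np.round(r[0],1),np.round(r[1]),round(r[2],1))
```

```text
portL [[ 0.5885 -0.2633  0.046 ]]
portR [[ 0.5971 -0.4091  0.046 ]]
gear [[ 0.5867 -0.3093  0.092 ]]
hex [[ 0.5931 -0.3672  0.09  ]]
side portR [[ 0.599  -0.4102  0.046 ]]
side gear [[ 0.5888 -0.3108  0.092 ]]
side hex [[ 0.5952 -0.3696  0.09  ]]
dish top [590.3 307.4] [113. 114.] 2.7 [151.8, 166.2, 40.3, 39.1]
dish side [589.4 303.1] [114. 132.] 15.9 [302.5, 171.0, 38.6, 19.2]
square_tray top [514.9  11.2] [100.  96.] 1.6 [254.3, 194.5, 36.1, 32.2]
square_tray side [514.4   1.9] [101. 121.] 2.2 [294.9, 219.8, 47.9, 26.5]
rack top [ 598.7 -347.6] [ 70. 125.] 5.0 [383.8, 170.4, 44.8, 26.8]
rack side [395.  273.6] [ 94. 169.] 6.4 [244.2, 177.8, 28.3, 24.3]
long_tray top [ 400.9 -281.6] [100. 211.] 8.7 [359.5, 238.3, 77.3, 41.0]
long_tray side [ 400.8 -288.4] [103. 223.] 9.0 [258.4, 310.8, 78.5, 93.1]
thr dish [589.  308.7] [117. 118.] 47.1
thr square_tray [513.5  12.6] [108. 105.] 1.6
thr long_tray [ 400.1 -281.7] [109. 218.] 8.7
thr rack [394.  294.7] [ 98. 157.] 7.0
```

```bash
cat >> h.py <<'E'
def plan(x,y,z,yaw):
    s=sense();R=np.array(s["eef_rot"]);p=np.array(s["position"]);a=np.radians(yaw)
    cur=np.degrees(np.arctan2(R[1,1],R[0,1])); d=(yaw-cur+180)%360-180
    F=np.array([[-np.sin(a),np.cos(a),0],[np.cos(a),np.sin(a),0],[0,0,-1]]).T
    print("t",round(s["t"],2),"p",p.round(4),"yaw",cur.round(1),"tilt",R[2].round(3),"turn z total",round(-d/180,4),"travel",(F.T@(np.array([x,y,z])-p)*10).round(3),"F",np.round(s["contact_force"],1),"w",round(s["grip_width"],3),"gf",s["gripper_force"],"q6",round(s["joint_pos"][5],2))
E
python3 -c "
from h import *
plan(.588,-.310,.2,183.4)"
```

```text
t 1.45 p [ 0.2045 -0.6433  0.2266] yaw 107.6 tilt [-0. -0. -1.] turn z total -0.4209 travel [-3.1   -4.026  0.266] F [ 0.  -0.3  0. ] w 1.001 gf 0.0 q6 -0.29
```

{"name": "send_rows", "arguments": {
  "targets": [
    {"delta_rot": [0, 0, -0.0526], "travel": [0, 0, 0], "fingers": 0},
    {"delta_rot": [0, 0, -0.0526], "travel": [0, 0, 0], "fingers": 0},
    {"delta_rot": [0, 0, -0.0526], "travel": [0, 0, 0], "fingers": 0},
    {"delta_rot": [0, 0, -0.0526], "travel": [0, 0, 0], "fingers": 0},
    {"delta_rot": [0, 0, -0.0526], "travel": [0, 0, 0], "fingers": 0},
    {"delta_rot": [0, 0, -0.0526], "travel": [0, 0, 0], "fingers": 0},
    {"delta_rot": [0, 0, -0.0526], "travel": [0, 0, 0], "fingers": 0},
    {"delta_rot": [0, 0, -0.0526], "travel": [0, 0, 0], "fingers": 0}
  ],
  "newtons": 30
}}

```text
t: 2.45
position: [0.2045, -0.6433, 0.2266]
eef_rot: [[0.064, -0.998, -0.0], [-0.998, -0.064, -0.0], [-0.0, 0.0, -1.0]]
contact_force: [0.7, 0.8, 1.0]
grip_width: 0.998
gripper_force: 0.0
```

{"name": "send_rows", "arguments": {
  "targets": [
    {"delta_rot": [0, 0, 0], "travel": [-0.31, -0.4025, 0.027], "fingers": 0},
    {"delta_rot": [0, 0, 0], "travel": [-0.31, -0.4025, 0.027], "fingers": 0},
    {"delta_rot": [0, 0, 0], "travel": [-0.31, -0.4025, 0.027], "fingers": 0},
    {"delta_rot": [0, 0, 0], "travel": [-0.31, -0.4025, 0.027], "fingers": 0},
    {"delta_rot": [0, 0, 0], "travel": [-0.31, -0.4025, 0.027], "fingers": 0},
    {"delta_rot": [0, 0, 0], "travel": [-0.31, -0.4025, 0.027], "fingers": 0},
    {"delta_rot": [0, 0, 0], "travel": [-0.31, -0.4025, 0.027], "fingers": 0},
    {"delta_rot": [0, 0, 0], "travel": [-0.31, -0.4025, 0.027], "fingers": 0},
    {"delta_rot": [0, 0, 0], "travel": [-0.31, -0.4025, 0.027], "fingers": 0},
    {"delta_rot": [0, 0, 0], "travel": [-0.31, -0.4025, 0.027], "fingers": 0}
  ]
}}

```text
t: 3.7
position: [0.5892, -0.3088, 0.1997]
eef_rot: [[0.059, -0.998, 0.0], [-0.998, -0.059, -0.0], [0.0, -0.0, -1.0]]
contact_force: [-0.5, -0.6, 0.6]
grip_width: 0.995
gripper_force: 0.0
```

```bash
python3 -c "
from h import *
plan(.588,-.310,.1,183.4)
save('side','pics/s1.png',(300,230,460,350),5)"
```

```text
t 3.7 p [ 0.5892 -0.3088  0.1997] yaw -176.6 tilt [ 0. -0. -1.] turn z total -0.0001 travel [0.011 0.013 0.997] F [-0.5 -0.6  0.6] w 0.995 gf 0.0 q6 0.25
```

View pics/s1.png

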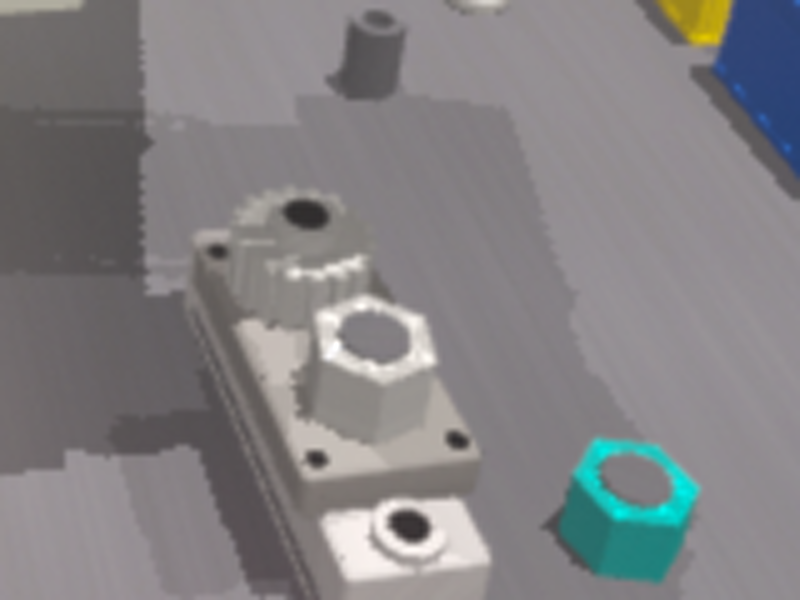

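Side crop: the gear and cap stand on the cover, and the view of them is unobstructed. The cap's top vertices are at crop (365,297), (433,320), (437,358), (378,380), (318,350) and (315,305). Now I'll grip the gear.

{"name": "send_rows", "arguments": {
  "targets": [
    {"delta_rot": [0, 0, 0], "travel": [0.011, 0.013, 0.4], "fingers": 0},
    {"delta_rot": [0, 0, 0], "travel": [0, 0, 0.4], "fingers": 0},
    {"delta_rot": [0, 0, 0], "travel": [0, 0, 0.35], "fingers": 0},
    {"delta_rot": [0, 0, 0], "travel": [0, 0, 0.195], "fingers": 0},
    {"delta_rot": [0, 0, 0], "travel": [0, 0, 0], "fingers": 0},
    {"delta_rot": [0, 0, 0], "travel": [0, 0, 0], "fingers": 1},
    {"delta_rot": [0, 0, 0], "travel": [0, 0, 0], "fingers": 1},
    {"delta_rot": [0, 0, 0], "travel": [0, 0, 0], "fingers": 1},
    {"delta_rot": [0, 0, 0], "travel": [0, 0, 0], "fingers": 1},
    {"delta_rot": [0, 0, 0], "travel": [0, 0, 0], "fingers": 1}
  ],
  "newtons": 30
}}

```text
t: 5.0
position: [0.5871, -0.3113, 0.0655]
eef_rot: [[0.059, -0.998, 0.001], [-0.998, -0.059, -0.0], [0.0, -0.001, -1.0]]
contact_force: [-0.4, 0.8, 2.5]
grip_width: 0.565
gripper_force: 30.0
```

```bash
python3 -c "
from h import *
plan(.590,.307,.2,183.4)
print(np.round(sense()['joint_pos'],2))
v=np.array([(365,297),(433,320),(437,358),(378,380),(318,350),(315,305)])/5+[300,230]
w=p2w('side',v,.088)[:,:2];print(w.round(4),w.mean(0).round(4));d=w-w.mean(0);print(np.degrees(np.arctan2(d[:,1],d[:,0])).round(0)%60)"
```

```text
t 5.0 p [ 0.5871 -0.3113  0.0655] yaw -176.6 tilt [ 0.    -0.001 -1.   ] turn z total -0.0001 travel [-6.17  -0.396 -1.345] F [-0.4  0.8  2.5] w 0.565 gf 30.00050961971283 q6 0.25
[-0.19  0.47 -0.2   0.   -0.89  0.25]
[[ 0.5986 -0.3496]
 [ 0.6174 -0.3627]
 [ 0.6126 -0.3799]
 [ 0.5905 -0.3875]
 [ 0.5755 -0.3724]
 [ 0.5808 -0.3517]] [ 0.5959 -0.3673]
[21. 12. 23. 15. 14. 14.]
```

{"name": "send_rows", "arguments": {
  "targets": [
    {"delta_rot": [0, 0, 0], "travel": [0, 0, -0.15], "fingers": 1},
    {"delta_rot": [0, 0, 0], "travel": [0, 0, -0.3], "fingers": 1},
    {"delta_rot": [0, 0, 0], "travel": [0, 0, -0.4], "fingers": 1},
    {"delta_rot": [0, 0, 0], "travel": [-0.3, 0, -0.1], "fingers": 1},
    {"delta_rot": [0, 0, 0], "travel": [-0.5, 0, 0], "fingers": 1},
    {"delta_rot": [0, 0, 0], "travel": [-0.5, 0, 0], "fingers": 1},
    {"delta_rot": [0, 0, 0], "travel": [-0.5, 0, 0], "fingers": 1},
    {"delta_rot": [0, 0, 0], "travel": [-0.5, 0, 0], "fingers": 1},
    {"delta_rot": [0, 0, 0], "travel": [-0.5, 0, 0], "fingers": 1},
    {"delta_rot": [0, 0, 0], "travel": [-0.5, 0, 0], "fingers": 1}
  ]
}}

```text
t: 6.25
position: [0.5669, 0.0197, 0.1609]
eef_rot: [[0.059, -0.998, 0.0], [-0.998, -0.059, 0.0], [-0.0, -0.0, -1.0]]
contact_force: [0.9, -0.3, -1.9]
grip_width: 0.563
gripper_force: 30.0
```

{"name": "send_rows", "arguments": {
  "targets": [
    {"delta_rot": [0, 0, 0], "travel": [-0.5, -0.1, 0], "fingers": 1},
    {"delta_rot": [0, 0, 0], "travel": [-0.5, -0.1, 0], "fingers": 1},
    {"delta_rot": [0, 0, 0], "travel": [-0.5, -0.1, 0], "fingers": 1},
    {"delta_rot": [0, 0, 0], "travel": [-0.5, -0.1, 0], "fingers": 1},
    {"delta_rot": [0, 0, 0], "travel": [-0.5, 0, 0], "fingers": 1},
    {"delta_rot": [0, 0, 0], "travel": [-0.37, 0, 0], "fingers": 1},
    {"delta_rot": [0, 0, 0], "travel": [0, 0, 0], "fingers": 1},
    {"delta_rot": [0, 0, 0], "travel": [0, 0, 0], "fingers": 1}
  ]
}}

```text
t: 7.25
position: [0.59, 0.3067, 0.1602]
eef_rot: [[0.059, -0.998, -0.001], [-0.998, -0.059, -0.0], [0.0, 0.001, -1.0]]
contact_force: [0.8, -0.9, -2.1]
grip_width: 0.562
gripper_force: 30.0
```

```bash
python3 -c "
from h import *
plan(.590,.307,.0095,183.4)
a=read_camera('top');b=read_camera('side')
f=lambda im,x,y:cv2.resize(im[y:y+75,x:x+100],(400,300),interpolation=cv2.INTER_CUBIC)
cv2.imwrite('pics/m1.png',np.hstack([f(a,330,130),f(b,255,120)])[:,:,::-1])"
```

```text
t 7.25 p [0.59   0.3067 0.1602] yaw -176.6 tilt [ 0.     0.001 -1.   ] turn z total -0.0 travel [-0.003 -0.     1.507] F [ 0.8 -0.9 -2.1] w 0.562 gf 29.999217689037323 q6 -0.71
```

View pics/m1.png

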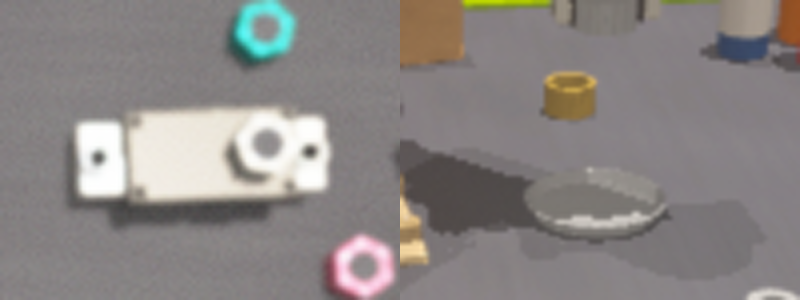

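Top: the cap is alone on the cover at the right end. Side: the gear is held above the dish. I'll lower it.

{"name": "send_rows", "arguments": {
  "targets": [
    {"delta_rot": [0, 0, 0], "travel": [0, 0, 0.4], "fingers": 1},
    {"delta_rot": [0, 0, 0], "travel": [0, 0, 0.4], "fingers": 1},
    {"delta_rot": [0, 0, 0], "travel": [0, 0, 0.35], "fingers": 1},
    {"delta_rot": [0, 0, 0], "travel": [0, 0, 0.2], "fingers": 1},
    {"delta_rot": [0, 0, 0], "travel": [0, 0, 0.1], "fingers": 1},
    {"delta_rot": [0, 0, 0], "travel": [0, 0, 0.052], "fingers": 1},
    {"delta_rot": [0, 0, 0], "travel": [0, 0, 0], "fingers": 1},
    {"delta_rot": [0, 0, 0], "travel": [0, 0, 0], "fingers": 0.36},
    {"delta_rot": [0, 0, 0], "travel": [0, 0, 0], "fingers": 0.36},
    {"delta_rot": [0, 0, 0], "travel": [0, 0, 0], "fingers": 0.36}
  ]
}}

```text
t: 8.6
position: [0.5906, 0.3073, 0.0106]
eef_rot: [[0.059, -0.998, 0.001], [-0.998, -0.059, 0.001], [-0.001, -0.001, -1.0]]
contact_force: [-0.2, -0.2, 0.1]
grip_width: 0.638
gripper_force: 0.0
```

```bash
python3 -c "
from h import *
plan(.595,-.367,.2,166.5)"
```

```text
t 8.6 p [0.5906 0.3073 0.0106] yaw -176.6 tilt [-0.001 -0.001 -1.   ] turn z total 0.0938 travel [ 6.547 -1.617 -1.894] F [-0.2 -0.2  0.1] w 0.638 gf 0.0 q6 -0.71
```

{"name": "send_rows", "arguments": {
  "targets": [
    {"delta_rot": [0, 0, 0], "travel": [0, 0, -0.15], "fingers": 0.36},
    {"delta_rot": [0, 0, 0], "travel": [0, 0, -0.4], "fingers": 0.36},
    {"delta_rot": [0, 0, 0.0313], "travel": [0, 0, -0.5], "fingers": 0},
    {"delta_rot": [0, 0, 0.0313], "travel": [0, 0, -0.5], "fingers": 0},
    {"delta_rot": [0, 0, 0.0312], "travel": [0, 0, 0], "fingers": 0},
    {"delta_rot": [0, 0, 0], "travel": [0.5, -0.123, 0], "fingers": 0},
    {"delta_rot": [0, 0, 0], "travel": [0.5, -0.123, 0], "fingers": 0},
    {"delta_rot": [0, 0, 0], "travel": [0.5, -0.123, 0], "fingers": 0},
    {"delta_rot": [0, 0, 0], "travel": [0.5, -0.123, 0], "fingers": 0},
    {"delta_rot": [0, 0, 0], "travel": [0.5, -0.123, 0], "fingers": 0}
  ]
}}

```text
t: 9.85
position: [0.5918, 0.048, 0.1664]
eef_rot: [[-0.233, -0.972, 0.002], [-0.972, 0.233, 0.0], [-0.001, -0.001, -1.0]]
contact_force: [0.6, -0.3, 0.8]
grip_width: 0.997
gripper_force: 0.0
```

{"name": "send_rows", "arguments": {
  "targets": [
    {"delta_rot": [0, 0, 0], "travel": [0.5, -0.123, 0], "fingers": 0},
    {"delta_rot": [0, 0, 0], "travel": [0.5, -0.123, 0], "fingers": 0},
    {"delta_rot": [0, 0, 0], "travel": [0.5, -0.123, 0], "fingers": 0},
    {"delta_rot": [0, 0, 0], "travel": [0.5, -0.123, 0], "fingers": 0},
    {"delta_rot": [0, 0, 0], "travel": [0.5, -0.123, 0], "fingers": 0},
    {"delta_rot": [0, 0, 0], "travel": [0.5, -0.123, 0], "fingers": 0},
    {"delta_rot": [0, 0, 0], "travel": [0.5, -0.123, 0], "fingers": 0},
    {"delta_rot": [0, 0, 0], "travel": [0.05, -0.02, 0], "fingers": 0},
    {"delta_rot": [0, 0, 0], "travel": [0, 0, 0], "fingers": 0}
  ]
}}

```text
t: 10.98
position: [0.5943, -0.3166, 0.1655]
eef_rot: [[-0.235, -0.972, 0.0], [-0.972, 0.235, -0.0], [-0.0, -0.0, -1.0]]
contact_force: [-0.4, 0.7, -0.9]
grip_width: 0.998
gripper_force: 0.0
```

```bash
python3 -c "
from h import *
plan(.595,-.367,.066,166.5)
a=read_camera('top');b=read_camera('side')
f=lambda im,x,y:cv2.resize(im[y:y+60,x:x+80],(400,300),interpolation=cv2.INTER_CUBIC)
cv2.imwrite('pics/m2.png',np.hstack([f(a,115,135),f(b,335,275)])[:,:,::-1])"
```

```text
t 10.97 p [ 0.5943 -0.3166  0.1655] yaw 166.4 tilt [-0. -0. -1.] turn z total -0.0004 travel [ 0.488 -0.124  0.995] F [-0.4  0.7 -0.9] w 0.998 gf 0.0 q6 -0.04
```

View pics/m2.png

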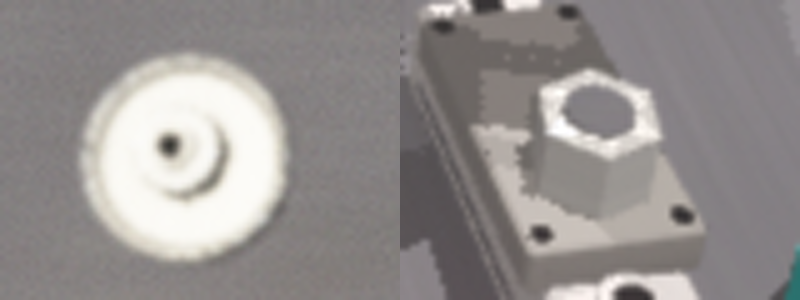

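Top: the gear lies in the dish, with its bore at about (148.6,164.2). Side: the cap stands undisturbed on the cover. I'll grip it along its flats.

{"name": "send_rows", "arguments": {
  "targets": [
    {"delta_rot": [0, 0, 0], "travel": [0.488, -0.124, 0], "fingers": 0},
    {"delta_rot": [0, 0, 0], "travel": [0, 0, 0.2], "fingers": 0},
    {"delta_rot": [0, 0, 0], "travel": [0, 0, 0.4], "fingers": 0},
    {"delta_rot": [0, 0, 0], "travel": [0, 0, 0.395], "fingers": 0},
    {"delta_rot": [0, 0, 0], "travel": [0, 0, 0], "fingers": 0},
    {"delta_rot": [0, 0, 0], "travel": [0, 0, 0], "fingers": 1},
    {"delta_rot": [0, 0, 0], "travel": [0, 0, 0], "fingers": 1},
    {"delta_rot": [0, 0, 0], "travel": [0, 0, 0], "fingers": 1},
    {"delta_rot": [0, 0, 0], "travel": [0, 0, 0], "fingers": 1},
    {"delta_rot": [0, 0, 0], "travel": [0, 0, 0], "fingers": 1}
  ],
  "newtons": 25
}}

```text
t: 12.32
position: [0.5952, -0.3666, 0.0657]
eef_rot: [[-0.234, -0.972, 0.0], [-0.972, 0.234, -0.0], [0.0, -0.0, -1.0]]
contact_force: [-0.8, -0.0, -0.1]
grip_width: 0.494
gripper_force: 0.0
```

```bash
python3 -c "
from h import *
plan(.5145,.0115,.166,181.6)
print(p2w('top',[148.6,164.2],.036))"
```

```text
t 12.32 p [ 0.5952 -0.3666  0.0657] yaw 166.5 tilt [ 0. -0. -1.] turn z total -0.0839 travel [-3.802  0.701 -1.003] F [-0.8 -0.  -0.1] w 0.494 gf 0.0 q6 0.04
[[0.58944562 0.30985462 0.036     ]]
```

{"name": "send_rows", "arguments": {
  "targets": [
    {"delta_rot": [0, 0, 0], "travel": [0, 0, 0], "fingers": 1},
    {"delta_rot": [0, 0, 0], "travel": [0, 0, 0], "fingers": 1},
    {"delta_rot": [0, 0, 0], "travel": [0, 0, 0], "fingers": 1},
    {"delta_rot": [0, 0, 0], "travel": [0, 0, 0], "fingers": 1}
  ]
}}

```text
t: 12.82
position: [0.595, -0.3665, 0.0654]
eef_rot: [[-0.234, -0.972, -0.0], [-0.972, 0.234, 0.0], [0.0, 0.0, -1.0]]
contact_force: [-2.1, 0.3, 2.6]
grip_width: 0.416
gripper_force: 24.7
```

{"name": "send_rows", "arguments": {
  "targets": [
    {"delta_rot": [0, 0, 0], "travel": [0, 0, -0.15], "fingers": 1},
    {"delta_rot": [0, 0, 0], "travel": [0, 0, -0.35], "fingers": 1},
    {"delta_rot": [0, 0, -0.042], "travel": [0, 0, -0.4], "fingers": 1},
    {"delta_rot": [0, 0, -0.042], "travel": [0, 0, -0.1], "fingers": 1},
    {"delta_rot": [0, 0, 0], "travel": [-0.4, 0.1, 0], "fingers": 1},
    {"delta_rot": [0, 0, 0], "travel": [-0.5, 0.1, 0], "fingers": 1},
    {"delta_rot": [0, 0, 0], "travel": [-0.5, 0.1, 0], "fingers": 1},
    {"delta_rot": [0, 0, 0], "travel": [-0.5, 0.1, 0], "fingers": 1},
    {"delta_rot": [0, 0, 0], "travel": [-0.5, 0.1, 0], "fingers": 1},
    {"delta_rot": [0, 0, 0], "travel": [-0.5, 0.1, 0], "fingers": 1}
  ]
}}

```text
t: 14.08
position: [0.5269, -0.0767, 0.1663]
eef_rot: [[0.028, -1.0, 0.002], [-1.0, -0.028, 0.0], [-0.0, -0.002, -1.0]]
contact_force: [0.7, 0.4, -1.3]
grip_width: 0.414
gripper_force: 24.7
```

{"name": "send_rows", "arguments": {
  "targets": [
    {"delta_rot": [0, 0, 0], "travel": [-0.5, 0.1, 0], "fingers": 1},
    {"delta_rot": [0, 0, 0], "travel": [-0.4, 0, 0], "fingers": 1},
    {"delta_rot": [0, 0, 0], "travel": [0, 0, 0], "fingers": 1},
    {"delta_rot": [0, 0, 0], "travel": [0, 0, 0], "fingers": 1}
  ]
}}

```text
t: 14.58
position: [0.5147, 0.0116, 0.1659]
eef_rot: [[0.029, -1.0, 0.001], [-1.0, -0.029, 0.0], [-0.0, -0.001, -1.0]]
contact_force: [-0.1, -1.0, -2.0]
grip_width: 0.418
gripper_force: 24.7
```

```bash
python3 -c "
from h import *
plan(.5145,.0115,.0098,181.6)"
```

```text
t 14.57 p [0.5147 0.0116 0.1659] yaw -178.3 tilt [-0.    -0.001 -1.   ] turn z total 0.0003 travel [1.000e-03 2.000e-03 1.561e+00] F [-0.1 -1.  -2. ] w 0.418 gf 24.71429913304746 q6 -0.38
```

{"name": "send_rows", "arguments": {
  "targets": [
    {"delta_rot": [0, 0, 0], "travel": [0, 0, 0.4], "fingers": 1},
    {"delta_rot": [0, 0, 0], "travel": [0, 0, 0.4], "fingers": 1},
    {"delta_rot": [0, 0, 0], "travel": [0, 0, 0.4], "fingers": 1},
    {"delta_rot": [0, 0, 0], "travel": [0, 0, 0.2], "fingers": 1},
    {"delta_rot": [0, 0, 0], "travel": [0, 0, 0.1], "fingers": 1},
    {"delta_rot": [0, 0, 0], "travel": [0, 0, 0.06], "fingers": 1},
    {"delta_rot": [0, 0, 0], "travel": [0, 0, 0], "fingers": 1},
    {"delta_rot": [0, 0, 0], "travel": [0, 0, 0], "fingers": 0.47},
    {"delta_rot": [0, 0, 0], "travel": [0, 0, 0], "fingers": 0.47},
    {"delta_rot": [0, 0, 0], "travel": [0, 0, 0], "fingers": 0.47}
  ]
}}

```text
t: 15.82
position: [0.5148, 0.0115, 0.0098]
eef_rot: [[0.028, -1.0, 0.001], [-1.0, -0.028, 0.0], [-0.0, -0.001, -1.0]]
contact_force: [-0.4, -0.6, 0.7]
grip_width: 0.53
gripper_force: 0.0
```

{"name": "send_rows", "arguments": {
  "targets": [
    {"delta_rot": [0, 0, 0], "travel": [0, 0, -0.15], "fingers": 0.47},
    {"delta_rot": [0, 0, 0], "travel": [0, 0, -0.4], "fingers": 0.47},
    {"delta_rot": [0, 0, 0], "travel": [0, 0, -0.5], "fingers": 0},
    {"delta_rot": [0, 0, 0], "travel": [0.3, 0, -0.5], "fingers": 0},
    {"delta_rot": [0, 0, 0], "travel": [0.5, 0, 0], "fingers": 0},
    {"delta_rot": [0, 0, 0], "travel": [0.5, 0, 0], "fingers": 0},
    {"delta_rot": [0, 0, 0], "travel": [0.5, 0, 0], "fingers": 0},
    {"delta_rot": [0, 0, 0], "travel": [0, 0, 0], "fingers": 0}
  ]
}}

```text
t: 16.82
position: [0.5192, -0.1713, 0.1653]
eef_rot: [[0.024, -1.0, 0.0], [-1.0, -0.024, -0.0], [0.0, -0.0, -1.0]]
contact_force: [0.0, 0.3, 0.0]
grip_width: 1.001
gripper_force: 0.0
```

```bash
python3 -c "
from h import *
plan(.592,-.338,.16,183.4)
a=read_camera('top');b=read_camera('side')
f=lambda im,x,y:cv2.resize(im[y:y+60,x:x+80],(400,300),interpolation=cv2.INTER_CUBIC)
cv2.imwrite('pics/m3.png',np.vstack([np.hstack([f(a,215,165),f(b,255,190)]),np.hstack([f(a,340,140),f(b,325,275)])])[:,:,::-1])"
```

```text
t 16.82 p [ 0.5192 -0.1713  0.1653] yaw -178.6 tilt [ 0. -0. -1.] turn z total -0.0111 travel [ 1.707 -0.628  0.053] F [0.  0.3 0. ] w 1.001 gf 0.0 q6 -0.02
```

View pics/m3.png

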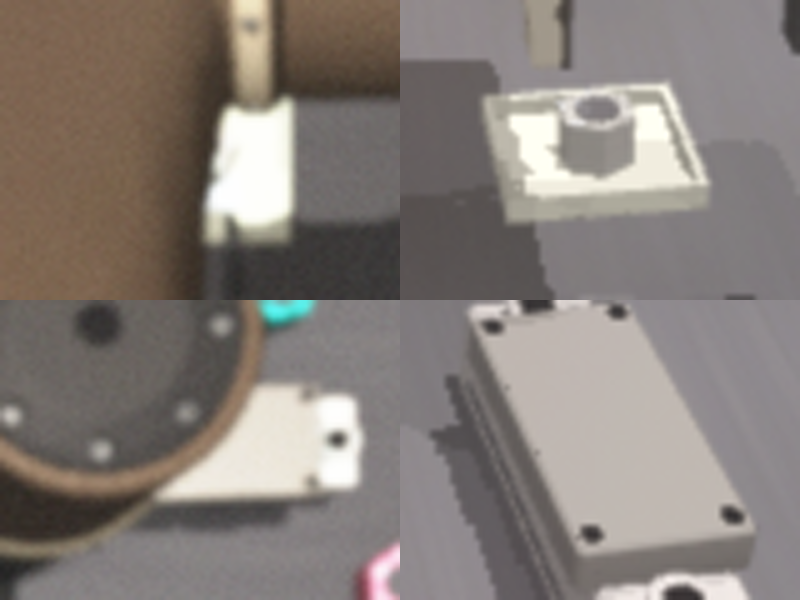

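```bash
python3 -c "
from h import *
w=p2w('side',[(343.4,280.4),(368.6,277.6),(363.4,321.8),(391.6,318)],.06)[:,:2];print(w.round(4),w.mean(0))
d=(w[0]-w[2]+w[1]-w[3]);print(np.degrees(np.arctan2(d[1],d[0])))
print('hex',p2w('side',(295,211.6),.034))
for x in [(.593,-.339)]: plan(*x,.033,184)"
```

```text
[[ 0.5654 -0.2909]
 [ 0.6138 -0.288 ]
 [ 0.5724 -0.3925]
 [ 0.6205 -0.3892]] [ 0.59303303 -0.34017054]
93.87047099672503
hex [[0.51866512 0.00720328 0.034     ]]
t 16.93 p [ 0.5194 -0.169   0.1651] yaw -178.5 tilt [-0.    -0.001 -1.   ] turn z total -0.0137 travel [ 1.747 -0.616  1.321] F [-0.2 -0.2  0.4] w 1.001 gf 0.0 q6 -0.02
```

The cap sits in the square tray, with its boss at side (295,211.6). The cover is clear and its four holes give a centre of about (0.593,-0.340) and a heading of 94°. I'll grip the cover next.

{"name": "send_rows", "arguments": {
  "targets": [
    {"delta_rot": [0, 0, -0.0137], "travel": [0, 0, 0], "fingers": 0},
    {"delta_rot": [0, 0, 0], "travel": [0.437, -0.154, 0], "fingers": 0},
    {"delta_rot": [0, 0, 0], "travel": [0.437, -0.154, 0], "fingers": 0},
    {"delta_rot": [0, 0, 0], "travel": [0.437, -0.154, 0], "fingers": 0},
    {"delta_rot": [0, 0, 0], "travel": [0.436, -0.154, 0], "fingers": 0},
    {"delta_rot": [0, 0, 0], "travel": [0, 0, 0.4], "fingers": 0},
    {"delta_rot": [0, 0, 0], "travel": [0, 0, 0.4], "fingers": 0},
    {"delta_rot": [0, 0, 0], "travel": [0, 0, 0.35], "fingers": 0},
    {"delta_rot": [0, 0, 0], "travel": [0, 0, 0.17], "fingers": 0},
    {"delta_rot": [0, 0, 0], "travel": [0, 0, 0], "fingers": 0}
  ]
}}

```text
t: 18.18
position: [0.5933, -0.3375, 0.0318]
eef_rot: [[0.072, -0.997, -0.002], [-0.997, -0.072, 0.0], [-0.001, 0.002, -1.0]]
contact_force: [-0.1, 0.4, 0.9]
grip_width: 1.002
gripper_force: 0.0
```

{"name": "send_rows", "arguments": {
  "targets": [
    {"delta_rot": [0, 0, 0], "travel": [0, 0, 0], "fingers": 1},
    {"delta_rot": [0, 0, 0], "travel": [0, 0, 0], "fingers": 1},
    {"delta_rot": [0, 0, 0], "travel": [0, 0, 0], "fingers": 1},
    {"delta_rot": [0, 0, 0], "travel": [0, 0, 0], "fingers": 1},
    {"delta_rot": [0, 0, 0], "travel": [0, 0, 0], "fingers": 1}
  ],
  "newtons": 45
}}

```text
t: 18.8
position: [0.5929, -0.3386, 0.0334]
eef_rot: [[0.071, -0.997, -0.0], [-0.997, -0.071, -0.0], [0.0, 0.0, -1.0]]
contact_force: [-3.3, 0.1, 6.3]
grip_width: 0.702
gripper_force: 45.0
```

```bash
python3 -c "
from h import *
plan(.395,.293,.16,187)"
```

```text
t 18.8 p [ 0.5929 -0.3386  0.0334] yaw -175.9 tilt [ 0.  0. -1.] turn z total -0.0163 travel [-6.511  1.195 -1.266] F [-3.3  0.1  6.3] w 0.702 gf 44.999958872795105 q6 0.3
```

{"name": "send_rows", "arguments": {
  "targets": [
    {"delta_rot": [0, 0, 0], "travel": [0, 0, -0.1], "fingers": 1},
    {"delta_rot": [0, 0, 0], "travel": [0, 0, -0.2], "fingers": 1},
    {"delta_rot": [0, 0, 0], "travel": [0, 0, -0.35], "fingers": 1},
    {"delta_rot": [0, 0, -0.0163], "travel": [0, 0, -0.35], "fingers": 1},
    {"delta_rot": [0, 0, 0], "travel": [-0.2, 0, -0.26], "fingers": 1},
    {"delta_rot": [0, 0, 0], "travel": [-0.4, 0.1, 0], "fingers": 1},
    {"delta_rot": [0, 0, 0], "travel": [-0.45, 0.1, 0], "fingers": 1},
    {"delta_rot": [0, 0, 0], "travel": [-0.45, 0.1, 0], "fingers": 1},
    {"delta_rot": [0, 0, 0], "travel": [-0.45, 0.1, 0], "fingers": 1},
    {"delta_rot": [0, 0, 0], "travel": [-0.45, 0.1, 0], "fingers": 1}
  ]
}}

```text
t: 20.05
position: [0.5138, -0.1049, 0.1585]
eef_rot: [[0.122, -0.993, 0.0], [-0.993, -0.122, 0.001], [-0.0, -0.001, -1.0]]
contact_force: [1.0, 0.7, -4.9]
grip_width: 0.705
gripper_force: 45.0
```

{"name": "send_rows", "arguments": {
  "targets": [
    {"delta_rot": [0, 0, 0], "travel": [-0.45, 0.1, 0], "fingers": 1},
    {"delta_rot": [0, 0, 0], "travel": [-0.45, 0.1, 0], "fingers": 1},
    {"delta_rot": [0, 0, 0], "travel": [-0.45, 0.1, 0], "fingers": 1},
    {"delta_rot": [0, 0, 0], "travel": [-0.45, 0.1, 0], "fingers": 1},
    {"delta_rot": [0, 0, 0], "travel": [-0.45, 0.1, 0], "fingers": 1},
    {"delta_rot": [0, 0, 0], "travel": [-0.45, 0.1, 0], "fingers": 1},
    {"delta_rot": [0, 0, 0], "travel": [-0.45, 0.095, 0], "fingers": 1},
    {"delta_rot": [0, 0, 0], "travel": [-0.45, 0, 0], "fingers": 1},
    {"delta_rot": [0, 0, 0], "travel": [-0.4, 0, 0], "fingers": 1},
    {"delta_rot": [0, 0, 0], "travel": [0, 0, 0], "fingers": 1}
  ]
}}

```text
t: 21.3
position: [0.3964, 0.2849, 0.1586]
eef_rot: [[0.125, -0.992, 0.0], [-0.992, -0.125, 0.001], [-0.001, -0.001, -1.0]]
contact_force: [-0.1, -1.2, -4.9]
grip_width: 0.706
gripper_force: 45.0
```

```bash
python3 -c "
from h import *
plan(.395,.293,.016,187)
a=read_camera('top');b=read_camera('side')
f=lambda im,x,y:cv2.resize(im[y:y+75,x:x+100],(400,300),interpolation=cv2.INTER_CUBIC)
cv2.imwrite('pics/m4.png',np.hstack([f(a,330,130),f(b,200,125)])[:,:,::-1])"
```

```text
t 21.3 p [0.3964 0.2849 0.1586] yaw -172.8 tilt [-0.001 -0.001 -1.   ] turn z total 0.0009 travel [-0.083  0.004  1.426] F [-0.1 -1.2 -4.9] w 0.706 gf 44.99670624732971 q6 -0.9
```

View pics/m4.png

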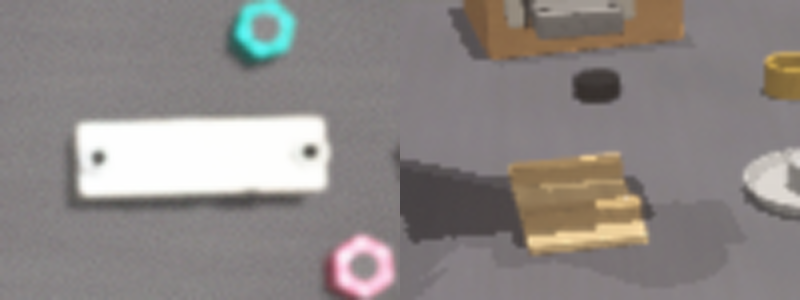

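Top: the body is alone, with ports at (354.5,169.3) and (407.5,167.5). Side: the cover is held above the rack. I'll lower it.

{"name": "send_rows", "arguments": {
  "targets": [
    {"delta_rot": [0, 0, 0], "travel": [-0.083, 0.004, 0.3], "fingers": 1},
    {"delta_rot": [0, 0, 0], "travel": [0, 0, 0.4], "fingers": 1},
    {"delta_rot": [0, 0, 0], "travel": [0, 0, 0.35], "fingers": 1},
    {"delta_rot": [0, 0, 0], "travel": [0, 0, 0.2], "fingers": 1},
    {"delta_rot": [0, 0, 0], "travel": [0, 0, 0.1], "fingers": 1},
    {"delta_rot": [0, 0, 0], "travel": [0, 0, 0.075], "fingers": 1},
    {"delta_rot": [0, 0, 0], "travel": [0, 0, 0], "fingers": 1},
    {"delta_rot": [0, 0, 0], "travel": [0, 0, 0], "fingers": 0},
    {"delta_rot": [0, 0, 0], "travel": [0, 0, 0], "fingers": 0},
    {"delta_rot": [0, 0, 0], "travel": [0, 0, 0], "fingers": 0}
  ]
}}

```text
t: 22.65
position: [0.3955, 0.2908, 0.0164]
eef_rot: [[0.122, -0.992, 0.001], [-0.992, -0.122, 0.001], [-0.001, -0.001, -1.0]]
contact_force: [0.3, 0.0, 0.4]
grip_width: 0.969
gripper_force: 0.0
```

```bash
python3 -c "
from h import *
plan(.593,-.337,.166,183.6)"
```

```text
t 22.65 p [0.3955 0.2908 0.0164] yaw -173.0 tilt [-0.001 -0.001 -1.   ] turn z total 0.019 travel [ 6.39  -1.577 -1.496] F [0.3 0.  0.4] w 0.969 gf 0.0 q6 -0.91
```

{"name": "send_rows", "arguments": {
  "targets": [
    {"delta_rot": [0, 0, 0], "travel": [0, 0, -0.2], "fingers": 0},
    {"delta_rot": [0, 0, 0], "travel": [0, 0, -0.4], "fingers": 0},
    {"delta_rot": [0, 0, 0.019], "travel": [0, 0, -0.5], "fingers": 0},
    {"delta_rot": [0, 0, 0], "travel": [0, 0, -0.4], "fingers": 0},
    {"delta_rot": [0, 0, 0], "travel": [0.5, -0.125, 0], "fingers": 0},
    {"delta_rot": [0, 0, 0], "travel": [0.5, -0.125, 0], "fingers": 0},
    {"delta_rot": [0, 0, 0], "travel": [0.5, -0.125, 0], "fingers": 0},
    {"delta_rot": [0, 0, 0], "travel": [0.5, -0.125, 0], "fingers": 0},
    {"delta_rot": [0, 0, 0], "travel": [0.5, -0.125, 0], "fingers": 0},
    {"delta_rot": [0, 0, 0], "travel": [0.5, -0.125, 0], "fingers": 0}
  ]
}}

```text
t: 23.9
position: [0.4893, -0.0059, 0.1664]
eef_rot: [[0.063, -0.998, 0.001], [-0.998, -0.063, 0.0], [-0.0, -0.001, -1.0]]
contact_force: [0.8, 0.8, -0.1]
grip_width: 1.001
gripper_force: 0.0
```

{"name": "send_rows", "arguments": {
  "targets": [
    {"delta_rot": [0, 0, 0], "travel": [0.5, -0.125, 0], "fingers": 0},
    {"delta_rot": [0, 0, 0], "travel": [0.5, -0.125, 0], "fingers": 0},
    {"delta_rot": [0, 0, 0], "travel": [0.5, -0.125, 0], "fingers": 0},
    {"delta_rot": [0, 0, 0], "travel": [0.5, -0.125, 0], "fingers": 0},
    {"delta_rot": [0, 0, 0], "travel": [0.5, -0.125, 0], "fingers": 0},
    {"delta_rot": [0, 0, 0], "travel": [0.5, -0.125, 0], "fingers": 0},
    {"delta_rot": [0, 0, 0], "travel": [0.39, -0.077, 0], "fingers": 0},
    {"delta_rot": [0, 0, 0], "travel": [0, 0, 0], "fingers": 0}
  ]
}}

```text
t: 24.9
position: [0.5926, -0.3401, 0.1649]
eef_rot: [[0.06, -0.998, -0.001], [-0.998, -0.06, -0.0], [-0.0, 0.001, -1.0]]
contact_force: [-0.8, 0.9, -0.4]
grip_width: 0.999
gripper_force: 0.0
```

```bash
python3 -c "
from h import *
plan(.593,-.337,.016,183.6)
a=read_camera('top');b=read_camera('side')
f=lambda im,x,y,w=100:cv2.resize(im[y:y+w*3//4,x:x+w],(400,300),interpolation=cv2.INTER_CUBIC)
cv2.imwrite('pics/m5.png',np.vstack([np.hstack([f(a,110,135,160),f(b,225,140,120)]),np.hstack([f(a,310,200),f(b,315,270,120)])])[:,:,::-1])"
```

```text
t 24.9 p [ 0.5926 -0.3401  0.1649] yaw -176.6 tilt [-0.     0.001 -1.   ] turn z total -0.001 travel [-0.031 -0.006  1.489] F [-0.8  0.9 -0.4] w 0.999 gf 0.0 q6 0.3
```

View pics/m5.png

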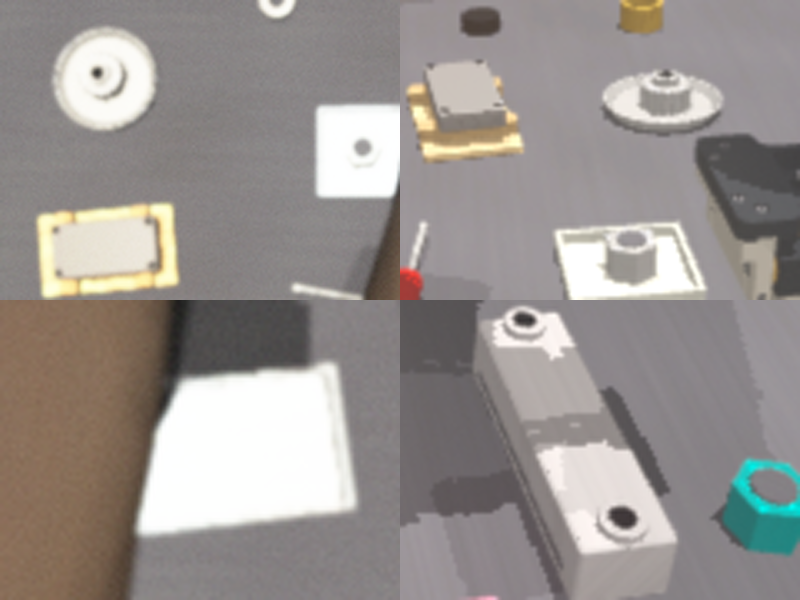

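The cover is centred on the rack and the gear and cap are in place. The body's ports are at side (352,276) and (382,335), unchanged. I'll grip the body.

{"name": "send_rows", "arguments": {
  "targets": [
    {"delta_rot": [0, 0, 0], "travel": [-0.03, -0.006, 0.4], "fingers": 0},
    {"delta_rot": [0, 0, 0], "travel": [0, 0, 0.4], "fingers": 0},
    {"delta_rot": [0, 0, 0], "travel": [0, 0, 0.4], "fingers": 0},
    {"delta_rot": [0, 0, 0], "travel": [0, 0, 0.2], "fingers": 0},
    {"delta_rot": [0, 0, 0], "travel": [0, 0, 0.09], "fingers": 0},
    {"delta_rot": [0, 0, 0], "travel": [0, 0, 0], "fingers": 0},
    {"delta_rot": [0, 0, 0], "travel": [0, 0, 0], "fingers": 1},
    {"delta_rot": [0, 0, 0], "travel": [0, 0, 0], "fingers": 1},
    {"delta_rot": [0, 0, 0], "travel": [0, 0, 0], "fingers": 1},
    {"delta_rot": [0, 0, 0], "travel": [0, 0, 0], "fingers": 1}
  ],
  "newtons": 60
}}

```text
t: 26.25
position: [0.5932, -0.3345, 0.0171]
eef_rot: [[0.063, -0.998, 0.0], [-0.998, -0.063, -0.0], [0.0, -0.0, -1.0]]
contact_force: [-0.0, 0.1, -0.0]
grip_width: 0.608
gripper_force: 0.0
```

{"name": "send_rows", "arguments": {
  "targets": [
    {"delta_rot": [0, 0, 0], "travel": [0, 0, 0], "fingers": 1},
    {"delta_rot": [0, 0, 0], "travel": [0, 0, 0], "fingers": 1},
    {"delta_rot": [0, 0, 0], "travel": [0, 0, -0.1], "fingers": 1},
    {"delta_rot": [0, 0, 0], "travel": [0, 0, -0.3], "fingers": 1},
    {"delta_rot": [0, 0, -0.028], "travel": [0, 0, -0.3], "fingers": 1},
    {"delta_rot": [0, 0, 0], "travel": [0, 0, 0], "fingers": 1}
  ]
}}

```text
t: 27.0
position: [0.5946, -0.3349, 0.0891]
eef_rot: [[0.15, -0.989, 0.004], [-0.989, -0.15, -0.001], [0.002, -0.004, -1.0]]
contact_force: [0.0, -1.2, -5.3]
grip_width: 0.567
gripper_force: 60.0
```

```bash
python3 -c "
from h import *
plan(.4015,-.283,.085,188.7)"
```

```text
t 27.0 p [ 0.5946 -0.3349  0.0891] yaw -171.4 tilt [ 0.002 -0.004 -1.   ] turn z total -0.0004 travel [-0.805  1.83   0.041] F [ 0.  -1.2 -5.3] w 0.567 gf 59.97002899646759 q6 0.38
```

{"name": "send_rows", "arguments": {
  "targets": [
    {"delta_rot": [0, 0, 0], "travel": [-0.1, 0.2, 0], "fingers": 1},
    {"delta_rot": [0, 0, 0], "travel": [-0.16, 0.35, 0], "fingers": 1},
    {"delta_rot": [0, 0, 0], "travel": [-0.16, 0.36, 0], "fingers": 1},
    {"delta_rot": [0, 0, 0], "travel": [-0.16, 0.36, 0], "fingers": 1},
    {"delta_rot": [0, 0, 0], "travel": [-0.16, 0.36, 0], "fingers": 1},
    {"delta_rot": [0, 0, 0], "travel": [-0.08, 0.2, 0], "fingers": 1},
    {"delta_rot": [0, 0, 0], "travel": [0, 0, 0], "fingers": 1},
    {"delta_rot": [0, 0, 0], "travel": [0, 0, 0], "fingers": 1}
  ]
}}

```text
t: 28.0
position: [0.4, -0.2808, 0.0863]
eef_rot: [[0.149, -0.989, -0.0], [-0.989, -0.149, 0.0], [-0.0, 0.0, -1.0]]
contact_force: [0.9, 0.2, -6.3]
grip_width: 0.564
gripper_force: 60.0
```

```bash
python3 -c "
from h import *
plan(.4015,-.281,.021,188.7)
b=read_camera('side');cv2.imwrite('pics/s6.png',cv2.resize(b[220:400,180:420],(800,600),interpolation=cv2.INTER_CUBIC)[:,:,::-1])"
```

```text
t 28.0 p [ 0.4    -0.2808  0.0863] yaw -171.4 tilt [-0.  0. -1.] turn z total -0.0007 travel [ 0.004 -0.015  0.653] F [ 0.9  0.2 -6.3] w 0.564 gf 59.97056543827057 q6 0.36
```

View pics/s6.png

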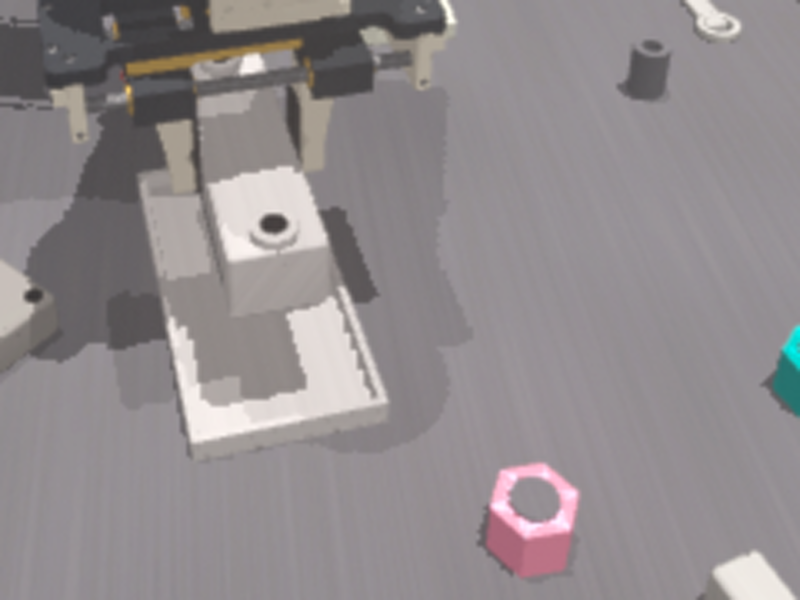

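The body is held level over the long tray and lined up with it. I'll lower it.

{"name": "send_rows", "arguments": {
  "targets": [
    {"delta_rot": [0, 0, 0], "travel": [0, -0.015, 0.2], "fingers": 1},
    {"delta_rot": [0, 0, 0], "travel": [0, 0, 0.2], "fingers": 1},
    {"delta_rot": [0, 0, 0], "travel": [0, 0, 0.12], "fingers": 1},
    {"delta_rot": [0, 0, 0], "travel": [0, 0, 0.08], "fingers": 1},
    {"delta_rot": [0, 0, 0], "travel": [0, 0, 0.055], "fingers": 1},
    {"delta_rot": [0, 0, 0], "travel": [0, 0, 0], "fingers": 1},
    {"delta_rot": [0, 0, 0], "travel": [0, 0, 0], "fingers": 1}
  ]
}}

```text
t: 28.92
position: [0.4017, -0.2807, 0.0217]
eef_rot: [[0.15, -0.989, 0.001], [-0.989, -0.15, -0.0], [0.0, -0.001, -1.0]]
contact_force: [-0.7, 0.7, -6.1]
grip_width: 0.567
gripper_force: 60.0
```

Still carrying the full weight, so I'll lower 1 mm more and release.

{"name": "send_rows", "arguments": {
  "targets": [
    {"delta_rot": [0, 0, 0], "travel": [0, 0, 0.01], "fingers": 1},
    {"delta_rot": [0, 0, 0], "travel": [0, 0, 0], "fingers": 1},
    {"delta_rot": [0, 0, 0], "travel": [0, 0, 0], "fingers": 0},
    {"delta_rot": [0, 0, 0], "travel": [0, 0, 0], "fingers": 0},
    {"delta_rot": [0, 0, 0], "travel": [0, 0, 0], "fingers": 0},
    {"delta_rot": [0, 0, 0], "travel": [0, 0, -0.2], "fingers": 0},
    {"delta_rot": [0, 0, 0], "travel": [0, 0, -0.4], "fingers": 0},
    {"delta_rot": [0, 0, 0], "travel": [0, 0, -0.5], "fingers": 0},
    {"delta_rot": [0, 0, 0], "travel": [0, 0, -0.5], "fingers": 0}
  ]
}}

```text
t: 30.05
position: [0.4011, -0.2806, 0.1819]
eef_rot: [[0.15, -0.989, -0.0], [-0.989, -0.15, -0.0], [0.0, 0.0, -1.0]]
contact_force: [-0.1, -0.1, 0.4]
grip_width: 0.999
gripper_force: 0.0
```

{"name": "send_rows", "arguments": {
  "targets": [
    {"delta_rot": [0, 0, 0], "travel": [0, -0.5, 0], "fingers": 0},
    {"delta_rot": [0, 0, 0], "travel": [0, -0.5, 0], "fingers": 0},
    {"delta_rot": [0, 0, 0], "travel": [0, -0.5, 0], "fingers": 0},
    {"delta_rot": [0, 0, 0], "travel": [0, -0.5, 0], "fingers": 0},
    {"delta_rot": [0, 0, 0], "travel": [0, 0, 0], "fingers": 0},
    {"delta_rot": [0, 0, 0], "travel": [0, 0, 0], "fingers": 0}
  ]
}}

```text
t: 30.8
position: [0.5987, -0.2504, 0.1796]
eef_rot: [[0.15, -0.989, -0.001], [-0.989, -0.15, 0.0], [-0.0, 0.001, -1.0]]
contact_force: [-0.2, 0.3, 1.4]
grip_width: 1.001
gripper_force: 0.0
```

```bash
python3 -c "
from h import *
plan(.4,-.28,.2,188.7)
a=read_camera('top');b=read_camera('side')
f=lambda im,x,y,w=100:cv2.resize(im[y:y+w*3//4,x:x+w],(400,300),interpolation=cv2.INTER_CUBIC)
cv2.imwrite('pics/m7.png',np.vstack([np.hstack([f(a,110,135,160),f(b,225,140,120)]),np.hstack([f(a,310,200),f(b,180,250,160)])])[:,:,::-1])"
```

```text
t 30.8 p [ 0.5987 -0.2504  0.1796] yaw -171.4 tilt [-0.     0.001 -1.   ] turn z total -0.0003 travel [-0.008  2.008 -0.204] F [-0.2  0.3  1.4] w 1.001 gf 0.0 q6 0.25
```

View pics/m7.png

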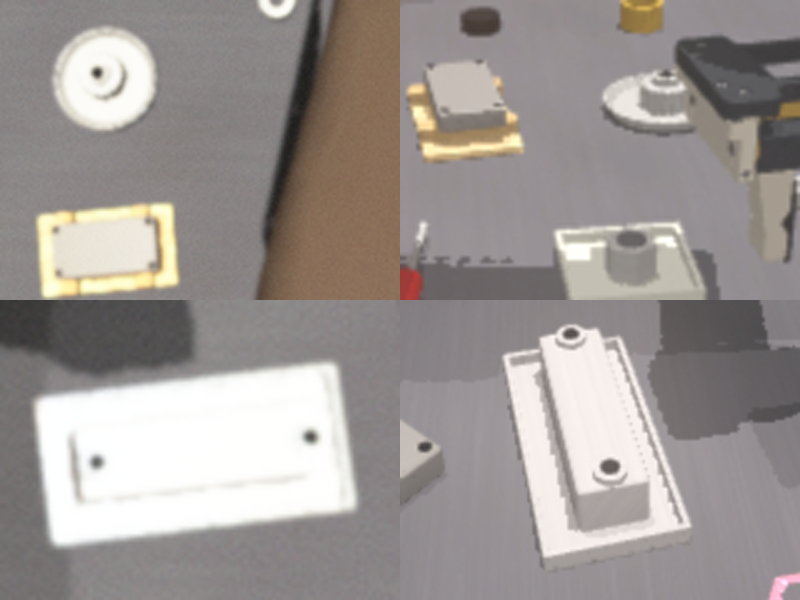

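The body lies in the long tray, with top-view ports at (334.2,240.2) and (387.7,234). I'll run a last centring check, then hand in.

```bash
python3 -c "
from h import *
a=p2w('top',[(334.2,240.2),(387.7,234)],.05)[:,:2];b=p2w('side',[(248,263.6),(264,316.8)],.05)[:,:2]
print(a.mean(0),b.mean(0),np.degrees(np.arctan2(*(a[0]-a[1])[::-1])))
c=np.array([(35,400),(338,363),(355,508),(55,545)])-[0,300];print('tray top',p2w('top',c/4+[310,200],.014).mean(0))
c=np.array([(503,355),(620,338),(690,528),(545,553)])-[400,300];print('tray side',p2w('side',c/2.5+[180,250],.014).mean(0))
"
```

```text
[ 0.40185066 -0.28244393] [ 0.40346301 -0.28350979] 98.16779879370684
tray top [ 0.39883448 -0.28381919  0.014     ]
tray side [ 0.40133219 -0.2840915   0.014     ]
```

```bash
python3 -c "
from workcell import *
print(close_job())"
```

```text
the job is handed in; nothing more can be done
None
```

The gear, cap, cover plate and pump body are all in their places, and I handed the job in at about 31 s of the 120 s limit. My last camera check put the body about 3 mm from the tray's middle; the judge's result was not shown.

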